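# Lock the water filter's cap with its hex key

### The job

The round cap on top of the countertop water filter is not locked yet. Take the T-handled key with the wide hex foot (not the narrow one, which is to stay where it stands), set it foot down into the hex socket recessed in the cap, and turn the cap clockwise, seen from above, as far as it will go. Leave the key standing fully home in the socket.

Things in the scene. Friction and masses are not known exactly. Their poses are not given: they have to be found in the camera images.
- wide_key: Key to use: loose, 0.22 kg, stands upright, 84 mm tall. Origin: centre of its underside. T-handle: grey plastic bar along the key's x axis, 84 long, 16 wide, 18 mm high, its middle 75 mm above the origin. Below it a steel shaft 16 mm thick and a steel hex foot 36 mm across flats, 36 mm high, two flats facing +x and -x; its lowest 6 mm taper to 26 mm. May stand to the left or right of the filter.
- narrow_key: Wrong key, to be left where it stands: same height, handle and material, but its hex foot is only 20 mm across flats. Origin: centre of its underside. Stands on the other side of the filter.
- socket (a point): Centre of the hex socket's mouth, level with the cap's top, 100 mm above the worktop; z up; turns with the cap. Mouth 58.5 mm across flats, narrowing over 9 mm to 40.5 mm, then straight; flat floor 30 mm below the mouth. Two flats face +x and -x: the key enters with its x axis a multiple of 60 degrees from the point's. Play 2 mm sideways and 17 degrees either way, taken up before the cap follows.
- cap (a joint): Angle (rad) of the grey cap, 90 mm, flush in the top of the filter (fixed white drum, 132 mm in diameter, short steel spout in front), about the upright axis through the socket; grows clockwise seen from above. Starts between 0.6 and 0.95; firm stop at 1.571, where the rib on the cap points to the spout. Turns with about 0.1 N m and stays where it is left.
Things that resemble listed ones, but are neither listed nor needed, are in the scene too. What is shaped like the wide_key but green is not meant.

How it is judged:
On the way, in this order (a step that is already met when the one before it is completed fails the run):
1. the wide key's foot is in the socket (horizontal distance between wide_key and socket below 0.012 m and z of wide_key in the frame of socket below -0.016 m), for 0.1 s.
2. the cap is turned clockwise to its stop (value of joint cap above 1.35 rad), for 0.1 s.
At the end, for the whole second after the job is handed in: The cap stands within 0.22 rad (12 degrees) of its stop (joint above 1.35 rad), and the wide key stands released and at rest in the socket: foot centre within 12 mm of the socket's axis and at least 20 mm below its mouth, tilted less than 15 degrees (value of joint cap above 1.35 rad and horizontal distance between wide_key and socket below 0.012 m and z of wide_key in the frame of socket below -0.02 m and angle between wide_key's own z axis and vertical below 0.26 rad and linear speed of wide_key below 0.03 m/s); the robot touches nothing.
It fails at once if the narrow key is moved more than 40 mm (distance of narrow_key from where it was at the start of the episode above 0.04 m).
It also fails if it takes over 45 s, if anything falls off the work surface, if the arm or the gripper's body presses on something with over 40 N, if the wrist force passes 120 N, or if a joint passes its speed limit or range.

### The arm

A 7-joint arm with a two-finger parallel gripper is mounted at the origin on a cart in front of the work surface, level with it; the furniture and walls round the work are solid. World frame = base frame: x ahead of the robot, y to its left, z up, the work surface at z = 0. Lengths are in m, angles in rad, forces in N, time in s.
With the tool pointing down it reaches from about 0.4 to 0.85 m from the base axis. Payload 6.9 kg.
Tool frame: the origin (TCP) lies midway between the tips of the shut fingers; the grasp point (between the pads) lies behind it (ctrl.pinch_z is the z of the grasp point in the tool frame, in m); z points along the fingers, y is the line along which they close (so a half turn about z gives the same grasp; the last joint's range is limited). The gripper opens to 85 mm and grips with 20 to 120 N. Pads are 22 mm wide; open, the fingers measure 114 mm over their backs; the gripper's body (76 mm by 85 mm) begins 54 mm behind the grasp point. The pads swing forward as they close: fully open they stand 13 mm farther back than shut.
Start: joints at [0.105, 0.507, -0.238, 1.5, 0.126, 1.149, -0.155], TCP at [0.625, -0, 0.231] pointing down, gripper open.
Joint ranges: [-3.08, 3.08], [-0.24, 2.05], [-1.43, 1.35], [0, 2.5], [-1.52, 4.66], [0.17, 1.96], [-2.89, 2.89]. Speed limits (rad/s): [2.39, 2.39, 3.14, 3.14, 3.14, 3.14, 3.14].

### API

Orientations are given as a unit quaternion [w, x, y, z].
In Python, from station import ctrl, get_state, vision, ticket, models gives the robot as it stands. Calls block until the motion is done:
- ctrl.movep(position, orientation): joint-space move of the TCP to a pose.
- ctrl.movel(position, frame=None, max_speed=0.15): straight line of the TCP; frame=None keeps the orientation; max_speed is the mean speed in m/s.
- ctrl.set_joints(angles): joint-space move.
- ctrl.ungrasp() and ctrl.close_gripper(force=None): open the fingers fully, or close them until they stop; force is the grip in N (None keeps the last).
- ctrl.pause(seconds).
- ctrl.ik(position, orientation): joint angles nearest the present ones, or None.
- get_state(): the state.
- vision.grab_frame(name): name is "scene" or "side" or "wrist"; returns (picture, depth): 420x560x3 uint8, blue, green, red; 420x560 float32, m along the optical axis (not along the pixel's ray), 0 where there is no reading.
- vision.camera_info(name): a dict with "mtx" (3x3 intrinsics, pixels), "dist_coeffs" ([k1, k2, p1, p2, k3] as OpenCV has them; the pictures are not rectified), "R" (3x3) and "t" (3): a world point X has camera coordinates R X + t; the wrist camera has in their place "hand_eye" (4x4, takes a point from camera to tool coordinates, whose origin is the TCP and whose axes are the flange's). Camera axes: x right, y down, z forward; pixel columns grow to the right and rows downward; lengths in m; the calibration is good to about 2 mm. A picture is of the moment at which its call begins: read the wrist's pose just before it. camera_info takes no time and is no camera call.
A pose or a line that the arm cannot do raises ctrl.Unreachable and nothing moves.
- ticket.close_job(): hands the job in; it is judged then, once.
Trained networks look in the newest picture that a camera, given by its name, has taken for a name from the list of things; names that differ only in an ending like _2 or _b are one class to them, and where a whole thing is asked for, a point or a joint stands for the part that bears it (a point fixed in the world has none). Each returns a list of dicts, best first, with "p" (0 to 1); they miss things now and then, are a little off and sometimes report something else, mostly with a low value. They report only what shows in the picture. A call takes as long as a camera call. They do not tell look-alikes from the thing itself.
- models.recognise(camera, target): "point" ([column, row] in pixels, amid what is visible of it).
- models.masks_of(camera, target): "mask" (420x560 bool, what is visible of it) and "point" ([column, row] in pixels, amid what is visible of it).
The state is a dict: "time": time; "qpos": joint angles; "qd": joint speeds; "tau": joint torques, N m; "tcp_pos": TCP position; "eef_rot": TCP orientation; "contact_force": force on the tool from outside, world axes, zero at the start; "wrist_torque": the same for the moment, N m; "width": finger opening in m; "gripper_force": force on a finger pad.
Only numpy, scipy, OpenCV 4.12 (cv2) and the standard library are available. Lean on these libraries where they do the work, as an engineer would, in place of code of your own. Each camera call takes 0.05 s, during which the arm holds its last target. There are 200 camera calls.

## Working session

There is one attempt and no reset: what is moved stays moved. The work goes in short steps, each a Python script; the robot and the scene stay as the last script left them, time stands still between calls to the robot, and variables do not carry over. Pictures are saved under pics/ and viewed, at most 10 in all, crops included, and the job is handed in when it is done.

```bash
mkdir -p pics; cat > h.py <<'E'
import numpy as np, cv2
from station import ctrl, get_state, vision, ticket, models
from scipy.spatial.transform import Rotation as Ro
def cloud(cam, d, st=None):
    c=vision.camera_info(cam); K=np.array(c["mtx"]); D=np.array(c["dist_coeffs"])
    v,u=np.mgrid[0:d.shape[0],0:d.shape[1]]
    p=cv2.undistortPoints(np.stack([u.ravel(),v.ravel()],1).astype(np.float64)[:,None],K,D)[:,0]
    P=np.c_[p,np.ones(len(p))]*d.reshape(-1,1)
    if cam=="wrist":
        H=np.array(c["hand_eye"]); P=P@H[:3,:3].T+H[:3,3]
        q=st["eef_rot"]; R=Ro.from_quat([q[1],q[2],q[3],q[0]]).as_matrix()
        P=P@R.T+np.array(st["tcp_pos"])
    else: P=(P-np.array(c["t"]))@np.array(c["R"])
    return P.reshape(d.shape+(3,))
E
python3 - <<'E'
from h import *
ims=[]
st=get_state(); print({k:np.round(v,3) for k,v in st.items()}, ctrl.pinch_z)
for cam in ["scene","side","wrist"]:
    st=get_state(); im,d=vision.grab_frame(cam); im=im.copy(); X=cloud(cam,d,st)
    np.savez(f"{cam}.npz",im=im,X=X,d=d)
    for t,c in [("wide_key",(0,0,255)),("narrow_key",(255,0,0)),("socket",(0,255,255)),("cap",(255,0,255))]:
        for r in models.masks_of(cam,t)[:4]:
            m=r["mask"]&(d>0); P=X[m]
            print(cam,t,round(r["p"],2),np.round(r["point"]),m.sum(),np.round(np.median(P,0),3) if len(P) else "", np.round(np.percentile(P,97,axis=0),3) if len(P) else "")
            cv2.circle(im,tuple(int(x) for x in r["point"]),4,c,1)
    cv2.imwrite(f"pics/{cam}0.png",im)
E
```

```text
{'time': np.float64(0.0), 'qpos': array([ 0.106,  0.508, -0.238,  1.501,  0.126,  1.149, -0.155]), 'qd': array([-0.001,  0.001, -0.001, -0.   ,  0.   , -0.001,  0.   ]), 'tau': array([ 1.0000e-03, -6.2059e+01, -2.1870e+00, -2.4966e+01,  1.2000e-02,
        1.2000e-02,  0.0000e+00]), 'tcp_pos': array([ 0.624, -0.   ,  0.23 ]), 'eef_rot': array([-0.001,  0.707,  0.707, -0.001]), 'contact_force': array([0.141, 0.251, 0.098]), 'wrist_torque': array([ 0.015,  0.021, -0.003]), 'gripper_force': np.float64(0.0), 'width': np.float64(0.085)} -0.0187
scene wide_key 0.84 [252. 212.] 239 [0.432 0.302 0.046] [0.466 0.358 0.086]
scene wide_key 0.68 [265. 226.] 270 [0.418 0.198 0.053] [0.455 0.216 0.087]
scene wide_key 0.6 [227. 178.] 81 [0.516 0.589 0.033] [0.535 0.603 0.081]
scene narrow_key 0.81 [374. 311.] 405 [ 0.4   -0.3    0.074] [ 0.434 -0.266  0.087]
scene socket 0.79 [330. 226.] 350 [0.548 0.022 0.097] [0.576 0.047 0.102]
scene cap 0.78 [328. 230.] 399 [0.548 0.02  0.097] [0.585 0.049 0.103]
side wide_key 0.93 [301. 257.] 362 [0.437 0.32  0.058] [0.457 0.345 0.086]
side wide_key 0.75 [296. 229.] 311 [0.421 0.211 0.068] [0.458 0.223 0.086]
side wide_key 0.55 [271. 339.] 529 [0.52  0.612 0.071] [0.539 0.639 0.086]
side narrow_key 0.45 [300. 150.] 180 [ 0.404 -0.292  0.073] [ 0.436 -0.274  0.087]
side socket 0.8 [259. 188.] 295 [ 0.539 -0.001  0.098] [0.575 0.055 0.103]
side cap 0.86 [261. 184.] 313 [ 0.542 -0.001  0.098] [0.578 0.06  0.103]
wrist wide_key 0.83 [97.  4.] 482 [0.432 0.191 0.025] [0.443 0.199 0.037]
wrist wide_key 0.55 [108. 406.] 907 [ 0.401 -0.288  0.078] [ 0.423 -0.272  0.085]
wrist narrow_key 0.81 [110. 408.] 935 [ 0.4   -0.287  0.078] [ 0.423 -0.272  0.085]
wrist socket 0.57 [191. 181.] 6685 [0.541 0.017 0.097] [0.58  0.055 0.101]
wrist cap 0.75 [191. 181.] 6634 [0.54  0.017 0.097] [0.58  0.055 0.101]
wrist cap 0.47 [96.  4.] 489 [0.432 0.192 0.025] [0.443 0.199 0.037]
```

View pics/scene0.png

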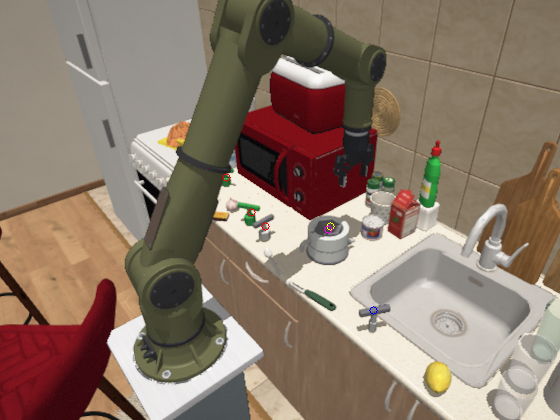

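View pics/wrist0.png

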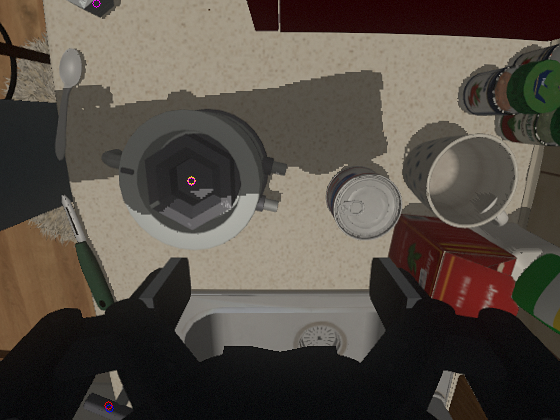

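View pics/side0.png

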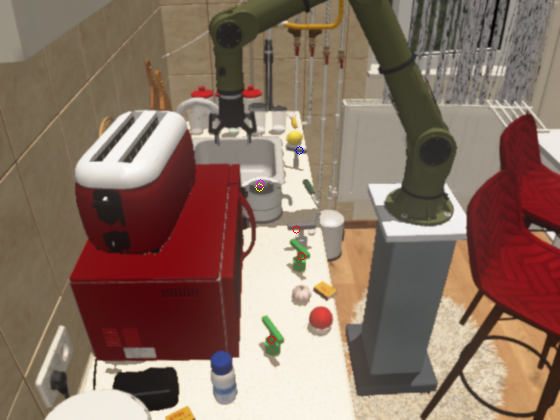

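The scene picture shows the grey T-key at (265,226), about (0.42, 0.205). The green look-alikes are at (252,212) and (227,178), the narrow key at (374,311) and the filter at (330,226). Next I take closer wrist views of the filter and the key.

```bash
python3 - <<'E'
from h import *
H=np.array(vision.camera_info("wrist")["hand_eye"]); print(np.round(H,3))
st=get_state(); q=st["eef_rot"]; R=Ro.from_quat([q[1],q[2],q[3],q[0]]).as_matrix()
def look(target,h,name):
    # camera directly above target, present orientation
    off=R@H[:3,3]; ax=R@H[:3,2]
    cam=np.array(target)-ax*h/abs(ax[2]); p=cam-off
    print(name,"tcp",np.round(p,3))
    ctrl.movep(p.tolist(),list(q)); ctrl.pause(0.2)
    s=get_state(); im,d=vision.grab_frame("wrist"); X=cloud("wrist",d,s)
    np.savez(name+".npz",im=im,X=X,d=d); cv2.imwrite(f"pics/{name}.png",im)
    t="socket" if name=="filt" else "wide_key"
    for r in models.masks_of("wrist",t)[:3]:
        m=r["mask"]&(d>0); print(t,round(r["p"],2),np.round(r["point"]),m.sum(),np.round(np.median(X[m],0),3))
    print(get_state()["time"],np.round(s["tcp_pos"],3),np.round(s["eef_rot"],3))
look([0.54,0.017,0.1],0.24,"filt")
look([0.42,0.205,0.085],0.24,"key")
E
```

```text
[[-0.001 -0.962 -0.274  0.071]
 [ 1.    -0.001  0.001 -0.   ]
 [-0.001 -0.274  0.962 -0.143]
 [ 0.     0.     0.     1.   ]]
filt tcp [0.54  0.015 0.197]
socket 0.87 [280. 205.] 8189 [0.541 0.017 0.097]
1.5083 [0.541 0.015 0.197] [0.    0.707 0.707 0.001]
key tcp [0.42  0.203 0.182]
wide_key 0.86 [295.  77.] 3407 [0.434 0.31  0.084]
wide_key 0.72 [285. 200.] 2903 [0.424 0.21  0.083]
2.7 [0.421 0.202 0.182] [0.    0.708 0.706 0.   ]
```

View pics/filt.png

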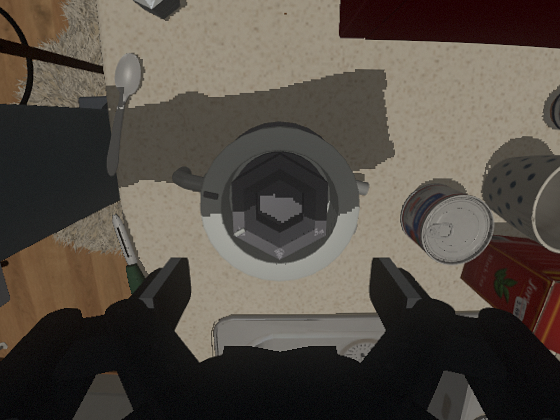

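View pics/key.png

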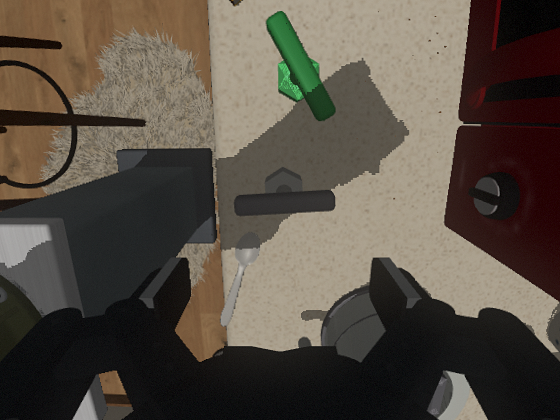

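The filter view shows the hex socket centred at about (280,205), with the spout at the left (180,178). The key view shows the grey wide key's handle at (235..335, 202), nearly along world x, with a wide hex foot. The green look-alike is above it at (300,70). I'll fit both from the depth clouds.

```bash
python3 - <<'E'
from h import *
from scipy.optimize import minimize
k=np.load("key.npz"); X=k["X"]; 
m=(abs(X[...,0]-.424)<.07)&(abs(X[...,1]-.205)<.05)&(X[...,2]>.066)&(X[...,2]<.1)
P=X[m]; print("handle z",np.percentile(P[:,2],[5,50,95]))
T=P[P[:,2]>np.percentile(P[:,2],50)-.006]
r=cv2.minAreaRect((T[:,:2]*1000).astype(np.float32)); print("handle rect",r,len(T))
c=T[:,:2].mean(0);u,s,v=np.linalg.svd(T[:,:2]-c,full_matrices=False); print("pca",c,np.degrees(np.arctan2(v[0,1],v[0,0])))
m2=(abs(X[...,0]-.424)<.04)&(abs(X[...,1]-.205)<.05)&(X[...,2]>.012)&(X[...,2]<.06); Q=X[m2]
F=Q[(Q[:,2]>.03)&(Q[:,2]<.042)]; print("foot top",len(F),cv2.minAreaRect((F[:,:2]*1000).astype(np.float32)))
f=np.load("filt.npz"); X=f["X"]
d=np.hypot(X[...,0]-.541,X[...,1]-.015)
top=(X[...,2]>.09)&(d<.075)&(X[...,2]<.11); Z=X[top]; print("top z",np.percentile(Z[:,2],[5,25,50,75,95]))
zt=np.median(Z[:,2])
(cc,rad)=cv2.minEnclosingCircle((X[(abs(X[...,2]-zt)<.005)&(d<.075)][:,:2]*1000).astype(np.float32)); print("drum",cc,rad)
im=f["im"]
A=X[(abs(X[...,2]-zt)<.0025)&(d<.04)][:,:2]; B=X[(X[...,2]<zt-.0035)&(X[...,2]>.05)&(d<.04)][:,:2]
print(len(A),len(B))
n0=np.arange(6)*np.pi/3
def fit(A,B,a0,fl):
    def cost(p):
        n=np.c_[np.cos(n0+p[2]),np.sin(n0+p[2])]
        g=lambda Q:((Q-p[:2])@n.T).max(1)-fl/2
        return np.mean(1/(1+np.exp(g(A)/.0008)))*len(A)+np.sum(1/(1+np.exp(-g(B)/.0008)))
    return min((minimize(cost,[.541,.017,a],method="Nelder-Mead",options=dict(initial_simplex=[[.541,.017,a],[.545,.017,a],[.541,.021,a],[.541,.017,a+.15]])) for a in a0),key=lambda r:r.fun)
for fl in (.0585,.056,.052):
    r=fit(A,B,np.radians([0,15,30,45]),fl); print("hex",fl,r.x[:2],np.degrees(r.x[2])%60,r.fun)
W=X[(X[...,2]<.075)&(X[...,2]>.06)&(d<.03)]; print("floor",len(W),cv2.minAreaRect((W[:,:2]*1000).astype(np.float32)),np.median(W[:,2]))
cv2.imwrite("pics/filtc.png",cv2.resize(im[105:295,160:400],(720,570),interpolation=cv2.INTER_CUBIC))
E
```

```text
handle z [0.0746365  0.08399704 0.08539912]
handle rect ((424.5958251953125, 206.0856475830078), (83.28939056396484, 16.831031799316406), 2.963261127471924) 1925
pca [0.4248053  0.20731347] -176.75676609286563
foot top 545 ((424.0989685058594, 216.56710815429688), (35.37635803222656, 20.545307159423828), 3.1422829627990723)
top z [0.0932685  0.0993032  0.10012404 0.10069556 0.10147804]
drum (541.0015258789062, 15.681768417358398) 66.13347625732422
3532 3349
hex 0.0585 [0.54123321 0.01571417] 58.64751391327155 874.0540106613726
hex 0.056 [0.54113631 0.01581636] 59.80754052313989 559.8793652135686
hex 0.052 [0.54112289 0.01557861] 59.91426228311837 361.1118518862209
floor 1551 ((541.1998291015625, 13.38437271118164), (37.69145965576172, 44.28096008300781), 60.36198806762695) 0.07012126360574145
```

View pics/filtc.png

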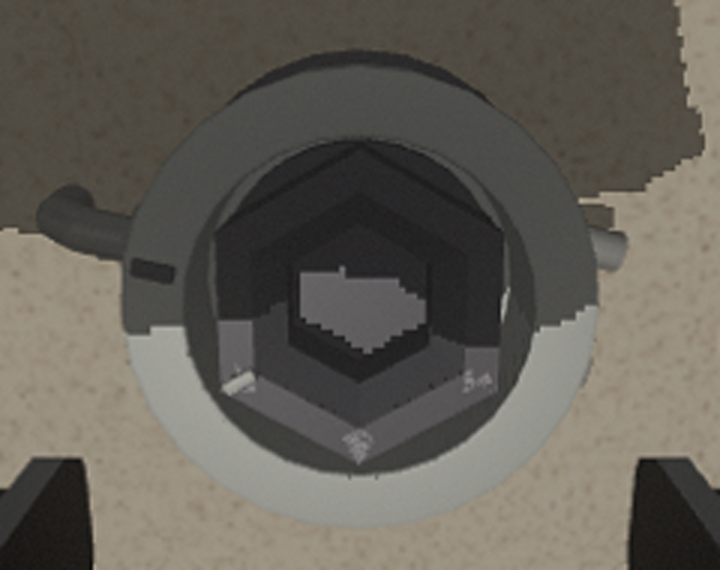

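The crop shows the hex flats facing ±x (yaw ≈ 0°), the rib at lower left (238,380) and the spout mark at left (152,270). That leaves about 40° clockwise to the stop. Now I grasp the key.

```bash
cat >> h.py <<'E'
def quat(deg):  # tool down, tool y at world yaw deg
    a=np.radians(deg); y=np.array([np.cos(a),np.sin(a),0]); z=np.array([0,0,-1.]); x=np.cross(y,z)
    q=Ro.from_matrix(np.c_[x,y,z]).as_quat(); return [q[3],q[0],q[1],q[2]]
E
python3 - <<'E'
from h import *
kp=[0.4246,0.2063]
for s in (93,-87):
    for n,p,y in (("pick",kp+[.056],s),("ins",[.541,.0157,.2],s-3)):
        q=ctrl.ik(p,quat(y)); print(s,n,None if q is None else np.round(q,2))
best=max((93,-87),key=lambda s:-99 if (q:=ctrl.ik([.541,.0157,.2],quat(s-3))) is None else 2.89-q[6] if abs(q[6])<1.75 else -5)
print(best)
ctrl.movep(kp+[.16],quat(best)); ctrl.movel(kp+[.056],max_speed=.1)
print(np.round(get_state()["contact_force"],2))
ctrl.close_gripper(60); ctrl.pause(.2); s=get_state(); print(s["width"],s["gripper_force"])
ctrl.movel(kp+[.22],max_speed=.12); ctrl.pause(.2); s=get_state()
print(s["width"],s["gripper_force"],np.round(s["contact_force"],2),np.round(s["qpos"],2),s["time"])
E
```

```text
93 pick [-0.1   0.57 -0.59  2.11  0.54  0.62  0.55]
93 ins [ 0.35  0.45 -0.63  1.77  0.31  1.02  1.18]
-87 pick [-0.55  0.51  0.07  2.11 -0.07  0.51 -1.95]
-87 ins [-0.17  0.41  0.14  1.77 -0.07  0.97 -1.58]
-87
[1.12 1.33 0.1 ]
0.014694391442856097 58.7611689674668
0.015069407283252878 58.40813450049609 [-0.49 -0.6  -2.51] [-0.56  0.28  0.08  1.91 -0.03  0.96 -1.99] 7.6667
```

```bash
python3 - <<'E'
from h import *
c=[.541,.0157]
ctrl.movep(c+[.215],quat(-90)); ctrl.pause(.3)
s=get_state(); im,d=vision.grab_frame("wrist"); X=cloud("wrist",d,s); t=np.array(s["tcp_pos"]); print(np.round(t,4),np.round(s["qpos"],2),s["time"])
L=X-t
m=(abs(L[...,0])<.06)&(abs(L[...,1])<.03)&(L[...,2]>-.07)&(L[...,2]<.04)&(d>0)
for lo,hi in ((-.07,-.05),(-.05,-.03),(-.03,-.015),(0.0,.03)):
    Q=L[m&(L[...,2]>lo)&(L[...,2]<hi)]
    if len(Q)>20: print(lo,hi,len(Q),np.round(np.percentile(Q,[2,50,98],axis=0)*1000,1).tolist())
cv2.imwrite("pics/held.png",im)
E
```

```text
[0.5408 0.0169 0.2151] [-0.19  0.39  0.17  1.75 -0.08  1.   -1.56] 8.8583
-0.05 -0.03 143 [[0.2, -19.8, -49.5], [7.3, -12.3, -39.0], [14.5, 21.0, -30.5]]
-0.03 -0.015 618 [[-2.7, -18.8, -28.8], [5.4, -10.4, -19.9], [15.2, 20.5, -18.5]]
0.0 0.03 7121 [[-28.3, -17.1, 9.5], [10.7, 1.3, 27.7], [41.7, 19.4, 29.3]]
```

View pics/held.png

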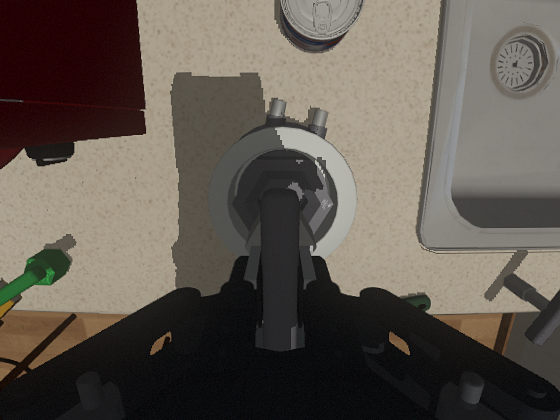

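The picture shows the handle held upright (column 281, rows 190–350) above the socket, with its far end 42 mm from the TCP, so it is centred. Now I insert it, watching the force.

```bash
python3 - <<'E'
from h import *
c=[.541,.0152]
ctrl.movel(c+[.165],max_speed=.12)
for z in np.arange(.160,.1255,-.005):
    ctrl.movel(c+[float(z)],max_speed=.06); s=get_state(); f=s["contact_force"]; print(round(z,3),np.round(s["tcp_pos"],4),np.round(f,1),np.round(s["wrist_torque"],2))
    if f[2]>15: break
print(s["time"])
E
```

```text
0.16 [0.5411 0.0152 0.1603] [-0.7  0.2 -1.6] [-0.   -0.04  0.01]
0.155 [0.5408 0.0152 0.1548] [-0.   0.2 -1.9] [0.03 0.06 0.05]
0.15 [0.5407 0.0152 0.1496] [-0.1  0.8 -1.3] [0.05 0.03 0.01]
0.145 [0.5407 0.0152 0.1446] [-0.2  0.2 -1.2] [-0.05 -0.03 -0.  ]
0.14 [0.5408 0.0152 0.1396] [ 0.9  0.2 -0.6] [0.04 0.01 0.  ]
0.135 [0.5407 0.0152 0.1347] [ 0.8  0.1 -1. ] [-0.04  0.01  0.06]
0.13 [0.5408 0.0152 0.1296] [ 0.1  0.1 -1.3] [ 0.02 -0.01 -0.03]
11.225
```

```bash
python3 - <<'E'
from h import *
c=[.541,.0152]
ctrl.movel(c+[.1275],max_speed=.05); s=get_state(); print(np.round(s["contact_force"],1))
q0=np.array(s["qpos"])
for a in list(range(8,49,8))+list(range(52,86,4)):
    q=q0.copy(); q[6]+=np.radians(a); ctrl.set_joints(q.tolist()); s=get_state()
    print(a,round(float(np.degrees(s["qpos"][6]-q0[6])),1),np.round(s["tcp_pos"],4),np.round(s["contact_force"],1),np.round(s["wrist_torque"],2),round(float(s["tau"][6]),2))
    if abs(s["wrist_torque"][2])>.6: break
print(s["time"])
E
```

```text
[-0.7  0.2 -1.1]
8 7.8 [0.541  0.0152 0.1275] [ 0.4  0.4 -1. ] [-0.05  0.05 -0.03] 0.77
16 15.7 [0.5409 0.0152 0.1274] [-0.5 -0.3 -1.9] [ 0.05  0.01 -0.01] 0.72
24 23.6 [0.5409 0.0152 0.1274] [-0.6  0.2 -1.3] [0.05 0.1  0.02] 0.67
32 31.6 [0.5408 0.0152 0.1274] [-0.8 -0.6 -1. ] [0.02 0.16 0.05] 0.66
40 39.5 [0.5408 0.0152 0.1273] [-2.2 -0.1 -1.3] [-0.    0.27  0.08] 0.66
48 47.5 [0.5408 0.0151 0.1273] [-0.8 -0.5 -2. ] [-0.08  0.3   0.  ] 0.66
52 51.7 [0.5407 0.0151 0.1273] [-0.7 -0.6 -2. ] [-0.15  0.34  0.04] 0.28
56 55.7 [0.5408 0.0151 0.1273] [-1.6 -0.6 -1.4] [-0.19  0.44  0.01] 0.31
60 59.8 [0.5407 0.0151 0.1273] [-2.5 -0.9 -1.8] [-0.2   0.43  0.04] 0.32
64 63.8 [0.5408 0.0151 0.1273] [-2.4 -1.9 -1.5] [-0.29  0.44  0.03] 0.33
68 67.8 [0.5408 0.015  0.1273] [-2.4  0.4 -2. ] [-0.34  0.55 -0.01] 0.37
72 71.8 [0.5408 0.015  0.1273] [-2.6 -1.4 -1.6] [-0.33  0.64 -0.32] 0.67
76 75.8 [0.5408 0.015  0.1273] [-2.4 -1.5 -2.5] [-0.45  0.61 -0.31] 0.63
80 79.8 [0.5408 0.015  0.1273] [-2.7 -2.8 -1.4] [-0.55  0.7   0.07] 0.28
84 83.8 [0.5408 0.0151 0.1274] [-2.8 -3.1 -1.4] [-0.61  0.78  0.11] 0.28
15.275
```

The torque rose at 72° and then fell, so I check for slip before releasing.

```bash
python3 - <<'E'
from h import *
s=get_state(); im,d=vision.grab_frame("wrist"); X=cloud("wrist",d,s); t=np.array(s["tcp_pos"]); print(s["width"],s["gripper_force"])
L=X-t
m=(np.hypot(L[...,0],L[...,1])<.05)&(L[...,2]>.018)&(L[...,2]<.035)&(d>0); Q=L[m]; print(len(Q))
q=s["eef_rot"]; R=Ro.from_quat([q[1],q[2],q[3],q[0]]).as_matrix(); print("tool x yaw",np.degrees(np.arctan2(R[1,0],R[0,0])))
# handle in tool coords
Qt=(Q@R); Qt=Qt[Qt[:,0]>.013]; print(len(Qt),np.polyfit(Qt[:,0],Qt[:,1],1), Qt[:,0].max())
cv2.imwrite("pics/turned.png",cv2.resize(im[90:360,100:460],(800,600)))
E
```

```text
0.015132315831667686 58.840641751885414
6820
tool x yaw 83.82857963590436
2857 [-0.00177493 -0.00013031] 0.043303162993061826
```

View pics/turned.png

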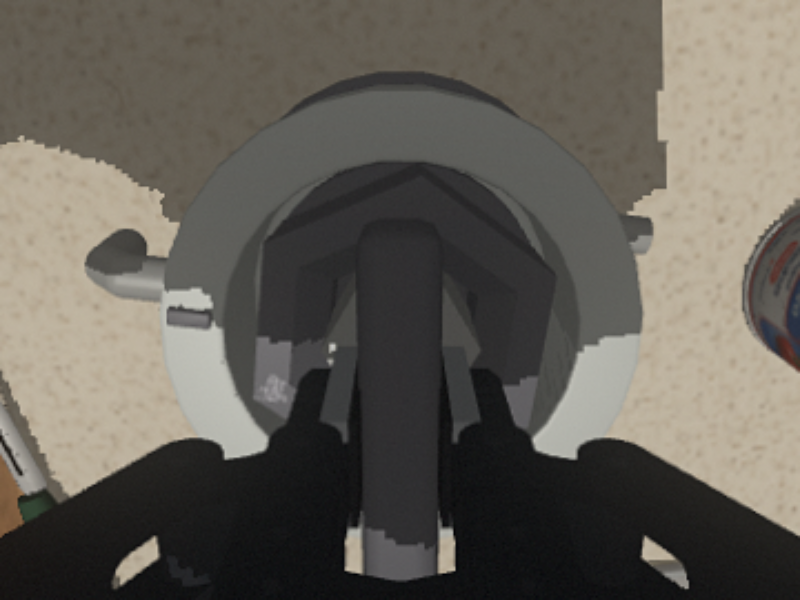

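I turned it the wrong way. The tool x yaw went from 0 to +84°, which is counter-clockwise, and the torque peak at 72° fits the cap's lower limit followed by the foot jumping one hex flat. The grip is intact (handle aligned) and the key is still seated. Now I turn it clockwise by lowering q7, in fine steps near the expected stop.

```bash
python3 - <<'E'
from h import *
s=get_state(); q0=np.array(s["qpos"]); hit=0
def yaw(s):
    q=s["eef_rot"]; R=Ro.from_quat([q[1],q[2],q[3],q[0]]).as_matrix(); return float(np.degrees(np.arctan2(R[1,0],R[0,0])))
for a in list(range(10,71,10))+list(range(73,155,3)):
    q=q0.copy(); q[6]-=np.radians(a); ctrl.set_joints(q.tolist())
    w=[]
    for _ in range(3): s=get_state(); w.append(s["wrist_torque"]); ctrl.pause(.02)
    w=np.mean(w,0)
    print(a,round(yaw(s),1),np.round(s["tcp_pos"][2],4),np.round(s["contact_force"],1),np.round(w,2),round(float(s["tau"][6]),2))
    if abs(w[2])>.22: break
print(s["time"])
E
```

```text
10 74.0 0.1273 [-2.4 -2.9 -1. ] [-0.53  0.69 -0.08] -0.28
20 64.2 0.1273 [-1.5 -1.9 -2.7] [-0.43  0.64 -0.05] -0.22
30 54.2 0.1273 [-1.6 -1.4 -2.6] [-0.35  0.6  -0.07] -0.2
40 44.2 0.1274 [-1.8 -0.8 -2.8] [-0.25  0.47 -0.1 ] -0.2
50 34.2 0.1273 [-1.2 -0.9 -3.1] [-0.1   0.35 -0.07] -0.2
60 24.2 0.1274 [ 0.2 -1.2 -4. ] [-0.    0.22 -0.08] -0.2
70 14.2 0.1274 [ 0.9  0.6 -4.4] [ 0.12  0.1  -0.07] -0.2
73 11.1 0.1274 [-0.1  1.  -3.8] [ 0.15 -0.06 -0.06] -0.03
76 8.0 0.1274 [ 0.3  1.2 -4. ] [ 0.25 -0.17 -0.07] -0.04
79 5.0 0.1274 [ 1.7  0.8 -4.7] [ 0.33 -0.25 -0.04] -0.04
82 2.0 0.1274 [ 1.2  1.2 -5.3] [ 0.37 -0.36 -0.11] -0.04
85 -1.0 0.1274 [ 2.9  0.9 -5.1] [ 0.45 -0.47 -0.08] -0.05
88 -4.0 0.1274 [ 2.6  2.8 -5.2] [ 0.45 -0.59 -0.11] -0.05
91 -7.0 0.1274 [ 3.   1.7 -4.2] [ 0.43 -0.62  0.4 ] -0.52
19.8
```

There is a firm stop at yaw −7° (0.4 N m). I release, retreat and check it.

```bash
python3 - <<'E'
from h import *
ctrl.ungrasp(); ctrl.pause(.2)
t=np.array(get_state()["tcp_pos"]); ctrl.movel([t[0],t[1],.26],max_speed=.15); ctrl.pause(.2)
s=get_state(); im,d=vision.grab_frame("wrist"); X=cloud("wrist",d,s); c=np.array([.541,.0155])
D=np.hypot(X[...,0]-c[0],X[...,1]-c[1]); m=(D<.05)&(X[...,2]>.125)
T=X[m]; print("handle top",np.percentile(T[:,2],[5,50,95]),cv2.minAreaRect((T[:,:2]*1000).astype(np.float32)))
r=X[(D<.047)&(X[...,2]>.1025)&(X[...,2]<.115)&(D>.03)]; print("rib?",len(r),np.median(r,0) if len(r) else "")
print(s["time"],np.round(s["contact_force"],1))
v,u=np.where(D<.09); cr=im[max(v.min(),0):v.max(),max(u.min(),0):u.max()]; k=min(800/cr.shape[1],600/cr.shape[0])
cv2.imwrite("pics/end.png",cv2.resize(cr,None,fx=k,fy=k,interpolation=cv2.INTER_CUBIC))
E
```

```text
handle top [0.15637203 0.3429863  0.3602855 ] ((541.3247680664062, 15.357769012451172), (94.1573715209961, 74.64408111572266), 49.43269729614258)
rib? 0 
21.9333 [-0.2  0.7  0.3]
```

View pics/end.png

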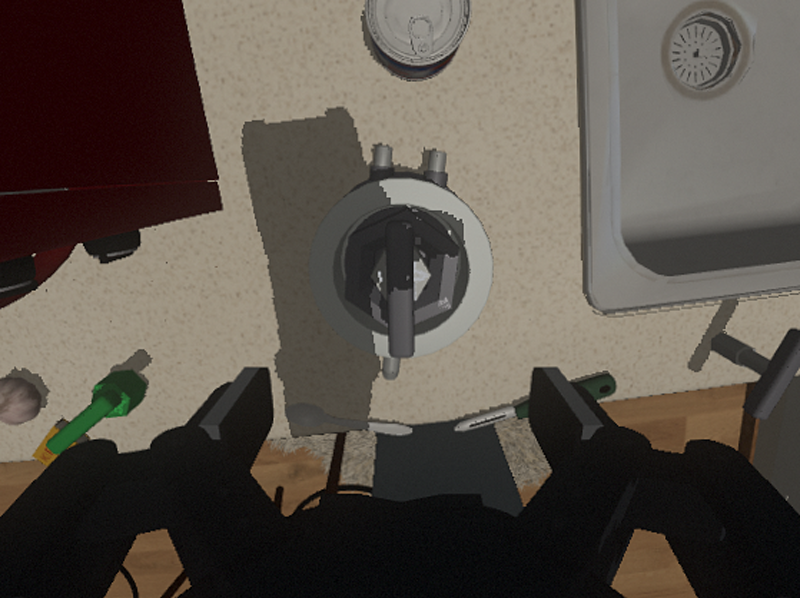

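```bash
python3 - <<'E'
from h import *
H=np.array(vision.camera_info("wrist")["hand_eye"])
ctrl.movep([.541,-.05,.235],quat(0)); ctrl.pause(.2)
s=get_state(); im,d=vision.grab_frame("wrist"); X=cloud("wrist",d,s); c=np.array([.541,.0155])
D=np.hypot(X[...,0]-c[0],X[...,1]-c[1]); m=(D<.055)&(X[...,2]>.13)&(X[...,2]<.18)
T=X[m]; print("handle top",np.percentile(T[:,2],[5,50,95]),cv2.minAreaRect((T[T[:,2]>np.median(T[:,2])-.005][:,:2]*1000).astype(np.float32)))
r=X[(D<.046)&(X[...,2]>.1025)&(X[...,2]<.12)&(D>.028)]; print("rib?",len(r),np.median(r,0) if len(r) else "")
print(s["time"])
v,u=np.where((D<.1)&(X[...,2]<.2)); cr=im[max(v.min(),0):v.max(),max(u.min(),0):u.max()]; k=min(800/cr.shape[1],600/cr.shape[0])
cv2.imwrite("pics/end2.png",cv2.resize(cr,None,fx=k,fy=k,interpolation=cv2.INTER_CUBIC))
E
```

```text
handle top [0.15258275 0.1552451  0.15657334] ((541.6062622070312, 16.216535568237305), (16.325199127197266, 83.70353698730469), 83.68671417236328)
rib? 0 
23.6583
```

View pics/end2.png

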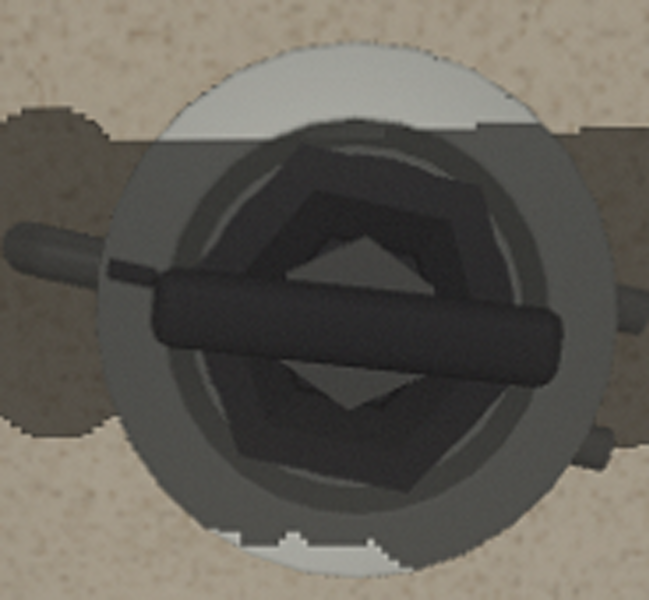

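The final view shows the key's handle spanning (155..560, 275..385), centred over the socket with its top at 0.155 m, so the foot is at the floor. The cap hex has flats at about 18°, a net clockwise turn of about 42°. That puts the rib at the spout mark (130,272). The gripper is clear, so I hand in.

```bash
python3 -c "
from station import ticket
print(ticket.close_job())"
```

```text
the job is handed in; nothing more can be done
None
```

I handed the job in with the wide key released and standing home in the socket and the cap turned clockwise to a firm stop. I first turned it counter-clockwise by mistake and then corrected that. The rib was hidden under the handle, so the stop is judged from torque and the socket's angle, and the hand-in returned no verdict.

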